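# Load a reagent strip into the urine analyser

### The job

Load the analyser with the full-length six-well reagent strip: press its tail against the spring follower to make room, lower the strip flat onto the channel floor, and ease it forward until its toe is under the lip and its nose is home against the stop. Do not let it snap forward or force it. Then swing the hold-down rail all the way down over it without slamming it, and leave the spent short strip and the other things on the table where they are.

Things in the scene. Friction and masses are not known exactly. Their poses are not given: they have to be found in the camera images.
- strip: the fresh reagent strip: stiff grey bar of six foil-topped wells, 112 long, 16 wide, 44 tall (mm), about 60 g, standing on the table. Origin: centre of its underside; x along it to its nose, z up. A toe 8 long, 10 wide, 6 tall juts from the foot of the nose (x = 56 to 64); the tail (x = -56) is plain. Grip firmly across its width near mid-length, by its top 28 only: channel walls rise beside its foot
- short_strip: a spent four-well strip, 76 long, 16 wide, 44 tall, foil pierced, no toe, standing on the table; not to be used. It and the fresh strip may stand in either place. Origin: centre of its underside
- analyser: the fixed analyser: a grey deck 360 x 150, 30 high (mm), with an open channel along its x. Origin: on the table, below the stop face, on the midline; x points from follower to stop and reader, z up. A strip fully home has its origin at (-56, 0, 30) and parallel axes. Stop: steel bridge 30 wide, face at x = 0, 9 to 15 over the channel floor; the toe goes under this lip. Reader: white box 95 high from x = 54
- follower (a joint): travel of the spring follower towards the tail (m): 0 at rest, its face 100 from the stop face (12 too close for the strip), 0.012 behind a seated strip, end of travel 0.030. Spring force 3 N at rest plus 0.2 N per mm: 5.4 N with the strip home, 9 N at the end. The strip with its toe can be lowered past the lip only with the follower beyond 0.020
- follower_face (a point): top edge of the black follower's flat face, 38 above the channel floor; at rest at the start. Channel: 18 wide inside, walls 13 high with their flared lips (mouth 24), 28 wide outside. As the follower is taller than the stop (15), a strip held level above stop and walls (underside 17 to 25 above the channel floor) can push it back with its tail, then be lowered
- rail (a joint): angle of the hold-down rail (rad): 0 shut (level, on its own stop), grows as it swings up and back; starts at 1.7 to 2.0, leaning back past upright over the tail end. Its hinge pin lies across the channel, 150 behind the stop face, 50 above the channel floor, between posts 60 high. A friction hinge: it stays where it is left; about 1.5 N at the free end moves it
- rail_end (a point): middle of the upper face of the rail's solid free end, 155 from the hinge. The rail is an 18 wide, 8 thick slotted aluminium bar reaching 166 from its hinge; shut, its underside is 45.5 above the channel floor and it reaches 16 past the stop face. x runs along the rail from hinge to free end, z out of its upper face
- cup: screw-topped clear specimen jar, 60 across, 65 tall, to be left alone
- wipes: white canister, 80 across, 130 tall, to be left alone
- funnel: yellow plastic funnel standing mouth down, 94 across, 105 tall, to be left alone
- wrench: steel spanner, 160 long, lying on the table, to be left alone
- filter: white round filter cartridge, 72 across, 70 tall, to be left alone

How it is judged:
On the way:
1. the strip stands home in the channel, toe under the lip and nose against the stop, with the rail still open (x of strip in the frame of analyser between -0.059 and -0.053 m and z of strip in the frame of analyser between 0.0285 and 0.0315 m and angle between the x axis of strip and the x axis of analyser, either way round below 0.04 rad and value of joint follower between 0.009 and 0.015 m and value of joint rail above 0.5 rad), for 0.2 s.
At the end, for the whole second after the job is handed in: the full-length strip lies home in the channel (within 3 mm along and across and 1.5 mm in height of its place against the stop, within 0.04 rad of the channel), the follower pressed against its tail (0.009 to 0.015 m), the strip at rest, and the rail shut to within 0.03 rad (x of strip in the frame of analyser between -0.059 and -0.053 m and y of strip in the frame of analyser between -0.003 and 0.003 m and z of strip in the frame of analyser between 0.0285 and 0.0315 m and angle between the x axis of strip and the x axis of analyser, either way round below 0.04 rad and value of joint follower between 0.009 and 0.015 m and value of joint rail below 0.03 rad and linear speed of strip below 0.01 m/s); the robot touches nothing.
It fails at once if the strip is jammed or pressed against the analyser, follower or rail with more than 32 N in all (contact force between strip and analyser above 32 N).
It fails at once if the strip snaps forward in the channel (faster than 0.2 m/s there) (linear speed of strip above 0.2 m/s and x of strip in the frame of analyser between -0.076 and -0.036 m and y of strip in the frame of analyser between -0.01 and 0.01 m and z of strip in the frame of analyser below 0.036 m).
It fails at once if the rail is slammed: closing faster than 3 rad/s over its last 0.2 rad (velocity of joint rail below -3 rad/s and value of joint rail below 0.2 rad).
It fails at once if the short strip or another bystander is moved more than 20 mm (distance of any of short_strip, cup, wipes, funnel, wrench, filter from where it was at the start of the episode above 0.02 m).
It also fails if it takes over 72 s, if anything falls off the work surface, if the arm or the gripper's body presses on something with over 40 N, if the wrist force passes 120 N, or if a joint passes its speed limit or range.

### The arm

A 6-joint arm with a two-finger parallel gripper is mounted at the origin on the work surface. World frame = base frame: x ahead of the robot, y to its left, z up, the work surface at z = 0. Lengths are in m, angles in rad, forces in N, time in s.
With the tool pointing down it reaches from about 0.35 to 0.975 m from the base axis. Payload 4.9 kg.
Tool frame: the origin (TCP) lies midway between the tips of the shut fingers; the grasp point (between the pads) lies 19 mm behind it; z points along the fingers, y is the line along which they close (so a half turn about z gives the same grasp; the last joint's range is limited). The gripper opens to 85 mm and grips with 20 to 120 N. Pads are 22 mm wide; open, the fingers measure 114 mm over their backs; the gripper's body (76 mm by 85 mm) begins 54 mm behind the grasp point. The pads swing forward as they close: fully open they stand 13 mm farther back than shut.
Start: joints at [-1.28, 0.053, 1.613, -0, 1.476, -0.119], TCP at [0.249, -0.573, 0.231] pointing down, gripper open.
Joint ranges: [-3.01, 3.01], [-1.01, 2.22], [0.06, 2.58], [-1.02, 4.17], [0.09, 2.62], [-3.14, 3.14]. Speed limits (rad/s): [2.57, 2.57, 3.14, 3.14, 3.14, 3.14].

### API

Orientations are given as a unit quaternion [w, x, y, z].
In Python, from plant import * gives the robot as it stands.
- The arm moves only by the tool jog_arm, never from a script. Its argument "targets" is a list of rows, each a list of 3 entries, a list of its own where there are three numbers: the shift along the tool's x, y, z in units of 25 mm (1.0 is 25 mm), then the turn, a rotation vector about the tool's x, y, z in units of 8 degrees (1.0 is 8 degrees), then the opening in per cent of the stroke, from 0 (shut) to 100 (fully open). A call has 1 to 8 rows; each row is the pose to reach, as a shift and turn from the pose commanded when the call began, along the tool's axes at that moment; what a row does not reach only later rows make up. A row lasts 1/8 s, in which the tool goes at most 62.5 mm and 10.7 degrees, less where a joint would pass 70% of its speed; a pose out of reach is approached as far as the arm can. A call with a gripper value outside its range is refused whole. The fingers move at their own pace and stop on an object; the grip force is fixed at half the most. Time passes only in rows, so rows that repeat a pose let the fingers close. It gives the time, the measured TCP pose, the force, the opening and the grip force at its end, in the units of the state.
- state(): the state, without advancing time (a new reading comes with each control period).
- grab_frame(name): name is "scene" or "top" or "wrist"; returns (picture, depth): 384x512x3 uint8, red, green, blue; 384x512 float32, m along the optical axis (not along the pixel's ray), 0 where there is no reading.
- camera_params(name): a dict with "fovy" (degrees; the focal length in pixels is half the picture's height over the tangent of half this angle, whatever the lens; pixels are square), "cx", "cy" (the principal point, pixels), "rvec" (rotation vector, rad) and "tvec" (3), from world to camera coordinates, as OpenCV has them; the wrist camera has in their place "hand_eye" (4x4, takes a point from camera to tool coordinates, whose origin is the TCP and whose axes are the flange's). Camera axes: x right, y down, z forward; pixel columns grow to the right and rows downward; lengths in m; the calibration is good to about 2 mm. A picture is of the moment at which its call begins: read the wrist's pose just before it. camera_params takes no time and is no camera call.
- job_done(): hands the job in; it is judged then, once.
The state is a dict: "time": time; "joint_pos": joint angles; "joint_vel": joint speeds; "joint_efforts": joint torques, N m; "tool_pos": TCP position; "tool_rot": TCP orientation; "contact_force": force on the tool from outside, world axes, zero at the start; "ft_torque": the same for the moment, N m; "gripper_width": opening from 0.0 (shut) to 1.0 (fully open); "grasp_force": force on a finger pad.
Only numpy, scipy, OpenCV 4.12 (cv2) and the standard library are available. Lean on these libraries where they do the work, as an engineer would, in place of code of your own. Each camera call takes 0.05 s, during which the arm holds its last target. There are 200 camera calls.

## Working session

There is one attempt and no reset: what is moved stays moved. The work goes in short steps, Python scripts to look and compute and a tool call to move; the robot and the scene stay as the last step left them, time stands still between calls to the robot, and variables do not carry over. Pictures are saved under pics/ and viewed, at most 10 in all, crops included, and the job is handed in when it is done.

Besides the shell and the picture viewer there is one more tool, called by a JSON object that holds its "method" and its "body". jog_arm: Moves the arm, as the interface text tells. Its arguments: {"type":"object","properties":{"targets":{"type":"array"}},"required":["targets"]}

```bash
mkdir -p pics; ls; cat > h.py <<'E'
from plant import *
import numpy as np, cv2
from scipy.spatial.transform import Rotation as R
def cam(name, st=None):
    p=camera_params(name); f=192/np.tan(np.radians(p["fovy"])/2)
    if name=="wrist":
        st=st or state(); q=np.array(st["tool_rot"])
        T=np.eye(4);T[:3,:3]=R.from_quat(q[[1,2,3,0]]).as_matrix();T[:3,3]=st["tool_pos"]
        C=T@np.array(p["hand_eye"])
    else:
        M=np.eye(4);M[:3,:3]=R.from_rotvec(np.ravel(p["rvec"])).as_matrix();M[:3,3]=np.ravel(p["tvec"]);C=np.linalg.inv(M)
    return f,p["cx"],p["cy"],C
def ray(c,u,v,z):
    f,cx,cy,C=c; d=C[:3,:3]@np.array([(u-cx)/f,(v-cy)/f,1]); return C[:3,3]+d*(z-C[2,3])/d[2]
def pts(c,dep):
    f,cx,cy,C=c; v,u=np.mgrid[:384,:512]; P=np.stack([(u-cx)/f*dep,(v-cy)/f*dep,dep],-1)
    return P@C[:3,:3].T+C[:3,3]
E
python3 - <<'E'
from h import *
for n in("scene","top"):
    c=cam(n);im,d=grab_frame(n);np.savez(n,im=im,d=d)
    cv2.imwrite(f"pics/{n}0.png",im[:,:,::-1]);print(n,c[0],c[1],c[2],c[3].round(3).tolist())
print(state()); print(camera_params("wrist"))
E
```

```text
pics
scene 350.08468503055843 258.9895967478737 190.51885721649109 [[0.546, 0.487, -0.682, 1.366], [0.838, -0.319, 0.443, -0.523], [-0.002, -0.813, -0.582, 0.783], [0.0, 0.0, 0.0, 1.0]]
top 417.9670453970328 252.38273254200834 186.74408124402103 [[-0.021, -0.99, 0.139, 0.344], [-1.0, 0.021, -0.001, -0.022], [-0.001, -0.139, -0.99, 1.51], [0.0, 0.0, 0.0, 1.0]]
{'time': 0.1, 'joint_pos': array([-1.28000672e+00,  5.33245901e-02,  1.61414029e+00,  3.58248342e-05,
        1.47598595e+00, -1.19009166e-01]), 'joint_vel': array([ 1.03107559e-03, -2.62761686e-03, -3.78927735e-03,  1.34510090e-05,
        4.90653913e-04,  2.79093117e-04]), 'joint_efforts': array([ 9.31795876e-04, -3.94906032e+01, -3.71362424e+01, -6.03194917e-05,
        3.88646673e-03, -1.30751746e-05]), 'tool_pos': array([ 0.24886056, -0.57271661,  0.23017482]), 'tool_rot': array([-9.27194620e-04,  9.79081387e-01,  2.03466889e-01, -6.19370039e-05]), 'contact_force': array([-1.51356223,  0.26138444,  0.1711915 ]), 'ft_torque': array([-0.03858012, -0.02541802,  0.02402643]), 'grasp_force': 0.0, 'gripper_width': 1.0022130140951464}
{'fovy': 68.84664926952816, 'cx': 258.01964500998423, 'cy': 197.13193986042924, 'hand_eye': array([[-6.94833157e-04, -9.50602534e-01, -3.10409954e-01,
         7.85898733e-02],
       [ 9.99999325e-01, -9.49587899e-04,  6.69591849e-04,
         1.73422035e-04],
       [-9.31277245e-04, -3.10409280e-01,  9.50602552e-01,
        -1.41908522e-01],
       [ 0.00000000e+00,  0.00000000e+00,  0.00000000e+00,
         1.00000000e+00]])}
```

View pics/scene0.png

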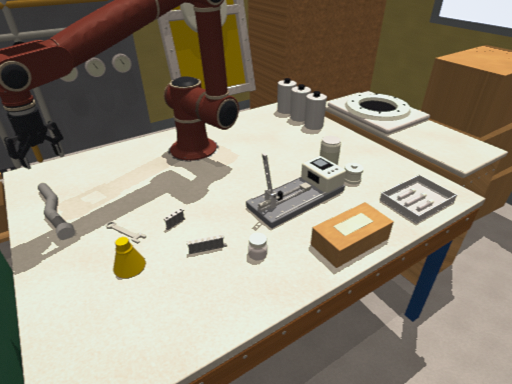

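View pics/top0.png

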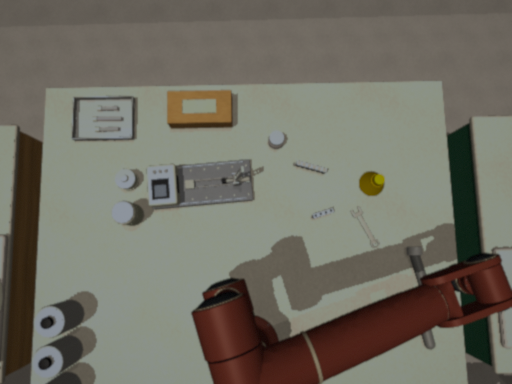

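The top view shows the fresh strip at about (311,167), the short strip at (322,213), and the analyser at about (195,185) with its reader on the left (+y). The rail leans out past (260,170).

```bash
python3 - <<'E'
from h import *
z=np.load("top.npz");c=cam("top");im,d=z["im"],z["d"]
P=pts(c,d)
def rect(m,name,zz):
    v,u=np.nonzero(m)
    Q=P[m][:,:2].astype(np.float32); r=cv2.minAreaRect(Q*1000)
    print(name,len(u),np.round(r[0]),np.round(r[1]),round(r[2],1),"medz",np.median(P[m][:,2]).round(4))
def win(u0,u1,v0,v1):
    m=np.zeros(d.shape,bool);m[v0:v1,u0:u1]=1;return m
H=P[:,:,2]
rect(win(285,335,155,180)&(H>.025)&(H<.06),"fresh",0)
rect(win(305,340,203,222)&(H>.025)&(H<.06),"short",0)
m=win(140,262,150,212)&(H>.022)&(H<.037);m=cv2.morphologyEx(m.astype(np.uint8),cv2.MORPH_OPEN,np.ones((5,5)))>0
rect(m,"deck",0)
rect(win(140,185,155,212)&(H>.11),"reader",0)
m=win(215,275,150,200)&(H>.1); rect(m,"rail",0)
for q in P[m][np.argsort(P[m][:,2])][::8]: print(q.round(3))
E
```

```text
fresh 152 [ 621. -236.] [111.  18.] 73.3 medz 0.0439
short 99 [ 453. -270.] [16. 76.] 16.0 medz 0.0435
deck 1926 [571. 109.] [150. 259.] 3.9 medz 0.0306
reader 13 [344. -22.] [0. 0.] 0.0 medz 1.5105
rail 79 [464.   7.] [246.  33.] 6.1 medz 0.2055
[0.569 0.034 0.106]
[0.568 0.023 0.128]
[0.569 0.026 0.143]
[0.578 0.022 0.166]
[0.568 0.018 0.188]
[0.57  0.008 0.212]
[0.571 0.004 0.227]
[0.581 0.01  0.242]
[0.571 0.01  0.245]
[ 0.344 -0.022  1.51 ]
```

{"method": "jog_arm", "body": {"targets": [[[19, -6.4, 1.2], [0, 0, -6.2], 100], [[19, -6.4, 1.2], [0, 0, -6.2], 100], [[19, -6.4, 1.2], [0, 0, -6.2], 100], [[19, -6.4, 1.2], [0, 0, -6.2], 100], [[19, -6.4, 1.2], [0, 0, -6.2], 100], [[19, -6.4, 1.2], [0, 0, -6.2], 100], [[19, -6.4, 1.2], [0, 0, -6.2], 100], [[19, -6.4, 1.2], [0, 0, -6.2], 100]]}}

```text
time: 1.1
tool_pos: [0.6204, -0.2369, 0.2008]
tool_rot: [-0.0, 0.803, 0.595, -0.0]
contact_force: [0.2, -0.8, 0.1]
gripper_width: 1.0
grasp_force: 0.0
```

{"method": "jog_arm", "body": {"targets": [[[0, 0, 0], [0, 0, 0], 100], [[0, 0, 0], [0, 0, 0], 100]]}}

```text
time: 1.35
tool_pos: [0.619, -0.2385, 0.2007]
tool_rot: [-0.0, 0.803, 0.596, -0.001]
contact_force: [0.1, 0.3, 0.2]
gripper_width: 1.003
grasp_force: 0.0
```

```bash
python3 - <<'E'
from h import *
st=state();c=cam("wrist",st);im,d=grab_frame("wrist");np.savez("w1",im=im,d=d,C=c[3]);cv2.imwrite("pics/w1.png",im[:,:,::-1])
P=pts(c,d);H=P[:,:,2];
m=(H>.036)&(H<.05)&(np.abs(P[:,:,0]-.62)<.1)&(np.abs(P[:,:,1]+.236)<.1)
r=cv2.minAreaRect((P[m][:,:2]*1000).astype(np.float32));print(r,m.sum())
m=(H>.003)&(H<.009)&(np.abs(P[:,:,0]-.62)<.1)&(np.abs(P[:,:,1]+.236)<.1)
Q=P[m][:,:2]-np.array(r[0])/1000;a=np.radians(73.3);print(np.percentile(Q@[np.cos(a),np.sin(a)],[2,10,50,90,98]),m.sum())
E
```

```text
((643.97314453125, -204.9465789794922), (191.95729064941406, 50.421119689941406), 54.15349578857422) 1486
[0.01528745 0.01653689 0.02113878 0.07911005 0.08153245] 87
```

View pics/w1.png

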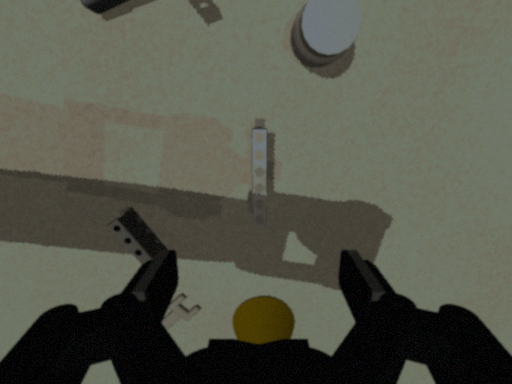

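The fresh strip runs vertically from (259,128) to (259,222). Its toe is at the top, at (260,122), so the nose points along tool +x, towards the analyser.

```bash
python3 - <<'E'
from h import *
z=np.load("w1.npz");c=list(cam("wrist"));c[3]=z["C"];P=pts(c,z["d"]);H=P[:,:,2]
m=((H>.034)&(H<.054)).astype(np.uint8);m[:,:235]=0;m[:,285:]=0;m[:110]=0;m[235:]=0
Q=P[m>0];r=cv2.minAreaRect((Q[:,:2]*1000).astype(np.float32));print(r,m.sum(),np.median(Q[:,2]))
v,u=np.nonzero(m);print(u.min(),u.max(),v.min(),v.max())
# toe by ray
print(ray(c,260,119,.006))
E
```

```text
((619.8294677734375, -238.02862548828125), (111.35842895507812, 15.921703338623047), 72.96829223632812) 1413 0.04360783847465077
252 267 128 226
[ 0.63900194 -0.1779066   0.006     ]
```

{"method": "jog_arm", "body": {"targets": [[[1, -0.5, -2], [0, 0, -1], 100], [[2.5, -1.2, -4], [0, 0, -2], 100], [[14.3, -6.5, -4], [0, 0, -2.6], 100], [[14.3, -6.5, -4], [0, 0, -2.6], 100], [[14.3, -6.5, -4], [0, 0, -2.6], 100], [[14.3, -6.5, -4], [0, 0, -2.6], 100], [[14.3, -6.5, -4], [0, 0, -2.6], 100], [[14.3, -6.5, -4], [0, 0, -2.6], 100]]}}

```text
time: 2.4
tool_pos: [0.5671, 0.1522, 0.3018]
tool_rot: [0.0, 0.682, 0.731, 0.0]
contact_force: [0.1, -0.7, -0.1]
gripper_width: 1.003
grasp_force: 0.0
```

{"method": "jog_arm", "body": {"targets": [[[0, 0, 0], [0, 0, 0], 100], [[0, 0, 0], [0, 0, 0], 100], [[0, 0, 0], [0, 0, 0], 100]]}}

```text
time: 2.78
tool_pos: [0.5683, 0.149, 0.3014]
tool_rot: [0.0, 0.684, 0.73, -0.0]
contact_force: [0.6, -0.8, 0.2]
gripper_width: 0.998
grasp_force: 0.0
```

```bash
python3 - <<'E'
from h import *
st=state();c=cam("wrist",st);im,d=grab_frame("wrist");np.savez("w2",im=im,d=d,C=c[3]);cv2.imwrite("pics/w2.png",cv2.resize(im[:,:,::-1],(800,600)))
print(st["tool_pos"],st["tool_rot"])
P=pts(c,d);H=P[:,:,2];m=(H>.026)&(H<.034)&(np.abs(P[:,:,0]-.57)<.12)&(P[:,:,1]>-.06)&(P[:,:,1]<.26)
n,l,s,_=cv2.connectedComponentsWithStats(m.astype(np.uint8));k=1+s[1:,4].argmax();Q=P[l==k];print(cv2.minAreaRect((Q[:,:2]*1000).astype(np.float32)),np.median(Q[:,2]),s[k])
E
```

```text
[0.56828911 0.14896287 0.30135933] [ 5.35667718e-05  6.83695980e-01  7.29766940e-01 -1.31154340e-04]
((570.5745849609375, 107.79717254638672), (149.6854248046875, 259.1152038574219), 4.088597774505615) 0.02960249595454284 [  205    98   106   164 13295]
```

View pics/w2.png

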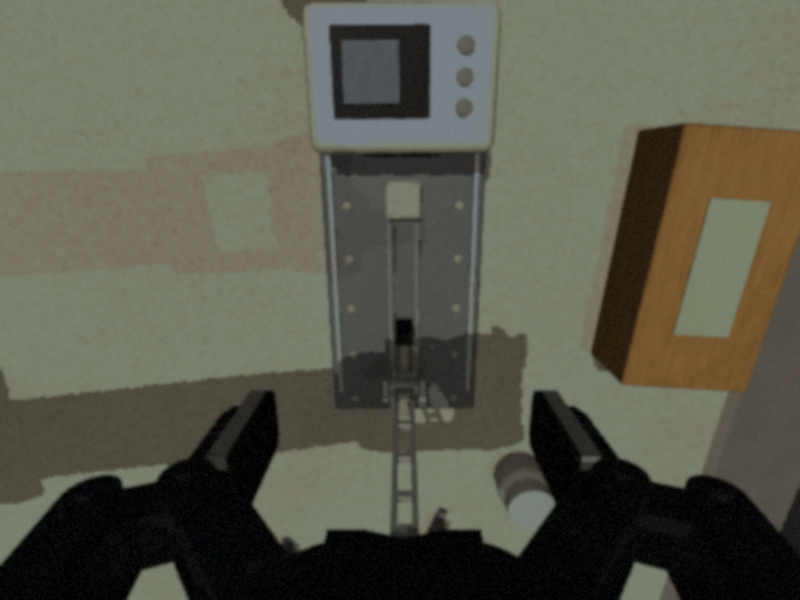

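The view shows the stop plate front edge at about (403,219), the follower's black top from v≈318 to 345, the channel running vertically at u≈403, and the rail leaning back from (402,390) to (404,530).

```bash
python3 - <<'E'
from h import *
z=np.load("w2.npz");c=list(cam("wrist"));c[3]=z["C"];im,d=z["im"],z["d"];P=pts(c,d)
a=np.radians(94.09);ex=np.array([np.cos(a),np.sin(a)]);ey=np.array([-ex[1],ex[0]])
o=np.array([.57057,.1078])+ex*.0755
L=np.stack([(P[:,:,:2]-o)@ex,(P[:,:,:2]-o)@ey,P[:,:,2]],-1)
def s(n,m):print(n,m.sum(),np.percentile(L[m],[2,50,98],axis=0).round(4).tolist())
x,y,h=L[...,0],L[...,1],L[...,2]
s("stop",(abs(y)<.04)&(x>-.02)&(x<.05)&(h>.038)&(h<.05))
s("walls",(abs(y)<.03)&(x<-.02)&(x>-.085)&(h>.037)&(h<.048))
s("foll",(abs(y)<.03)&(x<-.07)&(x>-.13)&(h>.058)&(h<.075))
s("reader",(abs(y)<.09)&(x>.02)&(h>.11)&(h<.14))
print("o",o)
# photo: stop plate (bright) edge by grey
g=cv2.cvtColor(im,cv2.COLOR_RGB2GRAY);print(g[110:160,258].tolist());print(g[128,238:280].tolist());print(g[165,238:280].tolist());print(g[195:225,258].tolist())
m=(abs(y)<.03)&(x<-.14)&(h>.09)
Q=L[m];Q=Q[np.argsort(Q[:,2])];pf=np.polyfit(Q[:,2]-.08,Q[:,0],1);print("rail",pf,"angle",np.pi/2-np.arctan(pf[0]),Q[:,1].mean(),Q[-5:])
print("sf",ray(c,258,140,.045),(ray(c,258,140,.045)[:2]-o)@ex)
E
```

```text
stop 521 [[-0.0172, -0.0139, 0.0397], [0.0124, -0.0, 0.0443], [0.0284, 0.0139, 0.0463]]
walls 280 [[-0.0834, -0.0129, 0.0374], [-0.0516, 0.0093, 0.0409], [-0.0211, 0.0138, 0.043]]
foll 124 [[-0.1136, -0.0079, 0.0586], [-0.1054, 0.0001, 0.0671], [-0.1007, 0.008, 0.0693]]Traceback (most recent call last):
  File "<stdin>", line 11, in <module>
  File "<stdin>", line 6, in s
    return _quantile_unchecked(
        a, q, axis, out, overwrite_input, method, keepdims, weights)
    return _ureduce(a,
                    func=_quantile_ureduce_func,
    ...<5 lines>...
                    overwrite_input=overwrite_input,
                    method=method)
    r = func(a, **kwargs)
    result = _quantile(arr,
                       quantiles=q,
    ...<2 lines>...
                       out=out,
                       weights=wgt)
    slices_having_nans = np.isnan(arr[-1, ...])
                                  ~~~^^^^^^^^^
IndexError: index -1 is out of bounds for axis 0 with size 0
```

```bash
python3 - <<'E'
from h import *
z=np.load("w2.npz");c=list(cam("wrist"));c[3]=z["C"];im,d=z["im"],z["d"];P=pts(c,d)
a=np.radians(94.09);ex=np.array([np.cos(a),np.sin(a)]);ey=np.array([-ex[1],ex[0]])
o=np.array([.57057,.1078])+ex*.0755
L=np.stack([(P[:,:,:2]-o)@ex,(P[:,:,:2]-o)@ey,P[:,:,2]],-1)
x,y,h=L[...,0],L[...,1],L[...,2]
print("o",o,ex,ey)
m=(abs(y)<.03)&(x<-.14)&(h>.09)
Q=L[m];Q=Q[np.argsort(Q[:,2])];pf=np.polyfit(Q[:,2]-.08,Q[:,0],1);print("rail",m.sum(),pf,"angle",np.pi/2-np.arctan(pf[0]),Q[:,1].mean(),Q[-3:])
g=cv2.cvtColor(im,cv2.COLOR_RGB2GRAY);print(g[130:150,258].tolist(),g[198:212,258].tolist());print(g[128,238:280].tolist())
for v in (138,139,140,141,142):print(v,(ray(c,258,v,.045)[:2]-o)@ex)
for v in (202,204,206):print(v,(ray(c,258,v,.068)[:2]-o)@ex)
E
```

```text
o [0.56518509 0.18310772] [-0.07132336  0.99745325] [-0.99745325 -0.07132336]
rail 1001 [-0.16767565 -0.14781548] angle 1.7369265585194813 0.00013304133508686188 [[-0.1712959   0.00507233  0.23069623]
 [-0.17252117 -0.00068912  0.23073003]
 [-0.17228701  0.00604233  0.23091303]]
[120, 121, 120, 123, 120, 122, 118, 116, 109, 89, 60, 57, 71, 72, 70, 77, 73, 73, 72, 71] [79, 76, 78, 78, 69, 58, 35, 16, 2, 10, 2, 0, 16, 0]
[81, 78, 79, 81, 80, 81, 83, 82, 93, 107, 118, 119, 118, 118, 121, 118, 119, 122, 121, 118, 119, 120, 119, 118, 120, 119, 122, 121, 121, 114, 98, 69, 67, 75, 78, 81, 80, 78, 82, 79, 80, 79]
138 0.001419468579806797
139 4.09454111556558e-05
140 -0.0013406005255079438
141 -0.0027251791833956007
142 -0.004112800559464804
202 -0.08536254209493777
204 -0.08837003234515618
206 -0.09139174084002741
```

{"method": "jog_arm", "body": {"targets": [[[-15.6, 1.05, 0], [0, 0, 2.6], 80], [[-15.6, 1.05, 0], [0, 0, 2.6], 80], [[-15.6, 1.05, 0], [0, 0, 2.6], 80], [[-15.6, 1.05, 0], [0, 0, 2.6], 80], [[-15.6, 1.05, 1], [0, 0, 2.6], 80], [[-15.6, 1.05, 4], [0, 0, 2.6], 80], [[-15.6, 1.05, 5], [0, 0, 2.6], 80], [[-15.6, 1.05, 5], [0, 0, 2.6], 80]]}}

```text
time: 3.82
tool_pos: [0.6176, -0.2379, 0.1708]
tool_rot: [-0.004, 0.804, 0.594, -0.002]
contact_force: [-0.1, 0.1, -1.1]
gripper_width: 0.803
grasp_force: 0.0
```

{"method": "jog_arm", "body": {"targets": [[[0, 0, 0], [0, 0, 0], 80], [[0, 0, 0], [0, 0, 0], 80]]}}

```text
time: 4.08
tool_pos: [0.622, -0.2364, 0.1797]
tool_rot: [0.002, 0.803, 0.596, 0.001]
contact_force: [-0.3, -0.2, 1.1]
gripper_width: 0.8
grasp_force: 0.0
```

{"method": "jog_arm", "body": {"targets": [[[0, 0, 1.5], [0, 0, 0], 80], [[0, 0, 3.5], [0, 0, 0], 80], [[0, 0, 5], [0, 0, 0], 80], [[0, 0, 6], [0, 0, 0], 80], [[0, 0, 6.25], [0, 0, 0], 80], [[0, 0, 6.25], [0, 0, 0], 80], [[0, 0, 6.25], [0, 0, 0], 80]]}}

```text
time: 4.95
tool_pos: [0.6222, -0.2372, 0.0228]
tool_rot: [0.002, 0.803, 0.596, 0.001]
contact_force: [0.0, 0.1, 0.8]
gripper_width: 0.799
grasp_force: 0.0
```

{"method": "jog_arm", "body": {"targets": [[[-0.06, -0.08, 0.1], [0, 0, 0], 80], [[-0.06, -0.08, 0.1], [0, 0, 0], 50], [[-0.06, -0.08, 0.1], [0, 0, 0], 25], [[-0.06, -0.08, 0.1], [0, 0, 0], 10], [[-0.06, -0.08, 0.1], [0, 0, 0], 0], [[-0.06, -0.08, 0.1], [0, 0, 0], 0], [[-0.06, -0.08, 0.1], [0, 0, 0], 0], [[-0.06, -0.08, 0.1], [0, 0, 0], 0]]}}

```text
time: 5.95
tool_pos: [0.6183, -0.2376, 0.0179]
tool_rot: [0.0, 0.803, 0.595, 0.0]
contact_force: [0.0, -0.5, 2.1]
gripper_width: 0.179
grasp_force: 58.8
```

{"method": "jog_arm", "body": {"targets": [[[0, 0, 0], [0, 0, 0], 0], [[0, 0, 0], [0, 0, 0], 0], [[0, 0, 0], [0, 0, 0], 0]]}}

```text
time: 6.32
tool_pos: [0.6184, -0.2376, 0.0179]
tool_rot: [0.0, 0.803, 0.595, 0.0]
contact_force: [-0.2, -0.5, 2.5]
gripper_width: 0.177
grasp_force: 58.8
```

{"method": "jog_arm", "body": {"targets": [[[0, 0, -1], [0, 0, 0], 0], [[0, 0, -3], [0, 0, 0], 0], [[0, 0, -5.4], [0, 0, 0], 0], [[0, 0, -7.8], [0, 0, 0], 0], [[0, 0, -10.2], [0, 0, 0], 0], [[0.5, -0.2, -12], [0, 0, 0], 0], [[2.5, -1.1, -12], [0, 0, -0.6], 0], [[4.5, -2, -12], [0, 0, -1.2], 0]]}}

```text
time: 7.32
tool_pos: [0.6026, -0.1143, 0.3177]
tool_rot: [-0.0, 0.75, 0.661, 0.0]
contact_force: [0.6, -0.1, -1.3]
gripper_width: 0.175
grasp_force: 58.7
```

{"method": "jog_arm", "body": {"targets": [[[2, -0.7, 0], [0, 0, -0.4], 0], [[4, -1.5, 0], [0, 0, -0.8], 0], [[6, -2.2, 0], [0, 0, -1.2], 0], [[8, -3, 0], [0, 0, -1.4], 0], [[9, -3, 0], [0, 0, -1.4], 0], [[9, -3, 0], [0, 0, -1.4], 0], [[9, -3, 0], [0, 0, -1.4], 0]]}}

```text
time: 8.2
tool_pos: [0.5571, 0.1168, 0.3169]
tool_rot: [-0.0, 0.683, 0.731, -0.001]
contact_force: [-0.6, -0.8, -0.5]
gripper_width: 0.176
grasp_force: 58.7
```

{"method": "jog_arm", "body": {"targets": [[[1.43, 0.5, 0], [0, 0, -0.03], 0], [[1.43, 0.5, 1], [0, 0, -0.03], 0], [[1.43, 0.5, 3], [0, 0, -0.03], 0], [[1.43, 0.5, 5], [0, 0, -0.03], 0], [[1.43, 0.5, 7], [0, 0, -0.03], 0], [[1.43, 0.5, 8], [0, 0, -0.03], 0], [[1.43, 0.5, 8], [0, 0, -0.03], 0], [[1.43, 0.5, 8], [0, 0, -0.03], 0]]}}

```text
time: 9.2
tool_pos: [0.5686, 0.1533, 0.1193]
tool_rot: [0.001, 0.682, 0.732, 0.001]
contact_force: [-0.5, -0.1, 0.4]
gripper_width: 0.174
grasp_force: 58.8
```

```bash
cat >> h.py <<'E'
o=np.array([.5652,.1831]);YAW=94.09
def rep():
    st=state();q=np.array(st["tool_rot"]);M=R.from_quat(q[[1,2,3,0]]).as_matrix()
    a=np.radians(YAW);ex=np.array([np.cos(a),np.sin(a)]);ey=np.array([-ex[1],ex[0]]);p=st["tool_pos"];f=st["contact_force"]
    print("t",round(st["time"],2),"x,y,z mm",((p[:2]-o)@ex*1e3).round(1),((p[:2]-o)@ey*1e3).round(1),(p[2]*1e3).round(1),"yawerr deg",(np.degrees(np.arctan2(M[1,0],M[0,0]))-YAW).round(2),"zax",M[:,2].round(4),"F",(f[:2]@ex).round(2),(f[:2]@ey).round(2),f[2].round(2))
    return st
E
python3 - <<'E'
from h import *
st=rep();c=cam("wrist",st);im,d=grab_frame("wrist");np.savez("w3",im=im,d=d,C=c[3]);cv2.imwrite("pics/w3.png",cv2.resize(im[:,:,::-1],(800,600)))
E
```

```text
t 9.2 x,y,z mm -30.0 -1.2 119.3 yawerr deg -0.03 zax [ 2.2e-03  2.0e-04 -1.0e+00] F -0.04 0.55 0.36
```

View pics/w3.png

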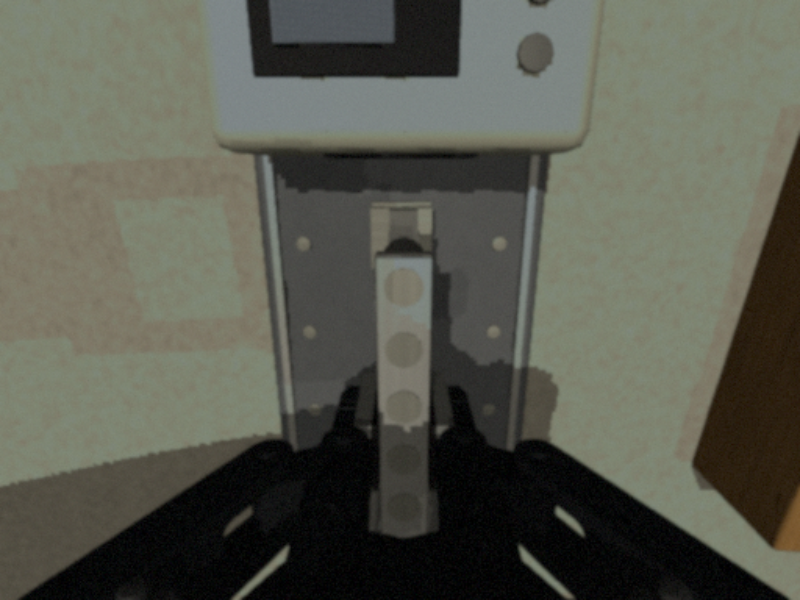

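The strip is held centred, with its nose top edge at about v=255, u 377–432, and it lines up with the stop plate (371–433). Next I check its pose by depth.

```bash
python3 - <<'E'
from h import *
z=np.load("w3.npz");c=list(cam("wrist"));c[3]=z["C"];P=pts(c,z["d"])
a=np.radians(YAW);ex=np.array([np.cos(a),np.sin(a)]);ey=np.array([-ex[1],ex[0]])
x=(P[:,:,:2]-o)@ex;y=(P[:,:,:2]-o)@ey;h=P[:,:,2]
m=(abs(y)<.03)&(h>.135)&(h<.155)&(x<.05)&(x>-.06);m[:,:230]=0;m[:,285:]=0;m[270:]=0
print(m.sum(),x[m].max()*1e3,np.median(h[m]),np.polyfit(x[m],h[m],1),np.percentile(y[m]*1e3,[2,50,98]))
for lo,hi in((-.03,-.01),(-.01,.01),(.01,.03)):
    k=m&(x>lo)&(x<hi);print(np.percentile(y[k]*1e3,[3,97]).round(2),np.median(h[k]).round(4))
k=(abs(y)<.04)&(x>-.01)&(x<.05)&(h>.038)&(h<.05);print("stop",k.sum(),np.percentile(y[k]*1e3,[2,98]),np.percentile(x[k]*1e3,[2,98]))
E
```

```text
4256 26.57825131743225 0.1448977222160503 [-0.00831454  0.14482131] [-10.76497448  -0.27171795  11.06833814]
[-11.75  12.09] 0.145
[-7.83  6.92] 0.1449
[-7.84  6.88] 0.1448
stop 600 [-14.36949304  15.11590152] [ 1.68514579 29.29848041]
```

{"method": "jog_arm", "body": {"targets": [[[0, -0.035, 0.6], [0, 0, 0], 0], [[0, -0.035, 1.2], [0, 0, 0], 0], [[0, -0.035, 1.8], [0, 0, 0], 0], [[0, -0.035, 2], [0, 0, 0], 0], [[0, -0.035, 2], [0, 0, 0], 0], [[0, -0.035, 2], [0, 0, 0], 0]]}}

```text
time: 10.0
tool_pos: [0.567, 0.1539, 0.0682]
tool_rot: [0.0, 0.681, 0.732, 0.0]
contact_force: [0.4, 0.4, -0.8]
gripper_width: 0.178
grasp_force: 58.8
```

```bash
python3 -c "
from h import *
rep()"
```

```text
t 10.0 x,y,z mm -29.2 0.3 68.2 yawerr deg 0.03 zax [ 1.e-03  2.e-04 -1.e+00] F 0.39 -0.41 -0.78
```

{"method": "jog_arm", "body": {"targets": [[[-0.2, 0, 0], [0, 0, 0], 0], [[-0.4, 0, 0], [0, 0, 0], 0], [[-0.6, 0.01, 0], [0, 0, 0], 0], [[-0.8, 0.01, 0], [0, 0, 0], 0], [[-1.0, 0.01, 0], [0, 0, 0], 0], [[-1.2, 0.01, 0], [0, 0, 0], 0], [[-1.2, 0.01, 0], [0, 0, 0], 0], [[-1.2, 0.01, 0], [0, 0, 0], 0]]}}

```text
time: 11.0
tool_pos: [0.569, 0.1246, 0.068]
tool_rot: [-0.0, 0.681, 0.732, 0.001]
contact_force: [-0.8, 6.1, 1.5]
gripper_width: 0.175
grasp_force: 59.0
```

```bash
python3 -c "
from h import *
rep()"
```

```text
t 11.0 x,y,z mm -58.7 0.3 68.0 yawerr deg 0.02 zax [ 3.0e-04  1.6e-03 -1.0e+00] F 6.09 0.34 1.5
```

{"method": "jog_arm", "body": {"targets": [[[-0.1, 0, 0], [0, 0, 0], 0], [[-0.2, 0, 0], [0, 0, 0], 0], [[-0.3, 0, 0], [0, 0, 0], 0], [[-0.4, 0, 0], [0, 0, 0], 0], [[-0.4, 0, 0], [0, 0, 0], 0], [[-0.4, 0, 0], [0, 0, 0], 0]]}}

```text
time: 11.75
tool_pos: [0.5697, 0.1152, 0.0681]
tool_rot: [-0.001, 0.681, 0.732, 0.001]
contact_force: [-0.8, 8.2, 1.8]
gripper_width: 0.178
grasp_force: 59.1
```

```bash
python3 - <<'E'
from h import *
st=rep();c=cam("wrist",st);im,d=grab_frame("wrist");np.savez("w4",im=im,d=d,C=c[3]);P=pts(c,d)
cv2.imwrite("pics/w4.png",cv2.resize(im[:,:,::-1],(800,600)))
a=np.radians(YAW);ex=np.array([np.cos(a),np.sin(a)]);ey=np.array([-ex[1],ex[0]])
x=(P[:,:,:2]-o)@ex;y=(P[:,:,:2]-o)@ey;h=P[:,:,2]
m=(abs(y)<.03)&(h>.085)&(h<.105)&(x<.05)&(x>-.08);m[:,:230]=0;m[:,285:]=0;m[270:]=0
print(m.sum(),x[m].max()*1e3,np.median(h[m]),np.polyfit(x[m],h[m],1))
for lo,hi in((-.06,-.045),(-.045,-.03),(-.03,-.014)):
    k=m&(x>lo)&(x<hi);print(np.percentile(y[k]*1e3,[3,97]).round(2),np.median(h[k]).round(4))
k=(abs(y)<.04)&(x>-.01)&(x<.05)&(h>.038)&(h<.05);print("stop",k.sum(),np.percentile(y[k]*1e3,[2,98]),np.percentile(x[k]*1e3,[2,98]))
E
```

```text
t 11.75 x,y,z mm -68.0 0.3 68.1 yawerr deg 0.02 zax [ 3.0e-04  2.8e-03 -1.0e+00] F 8.29 0.24 1.84
4235 -11.501326094630423 0.09388041944756448 [-0.0087172   0.09350397]
[-10.12  13.63] 0.0939
[-6.33  8.45] 0.0939
[-6.35  8.48] 0.0939
stop 3189 [-13.92027191  14.78048528] [-7.31199304 28.98618341]
```

View pics/w4.png

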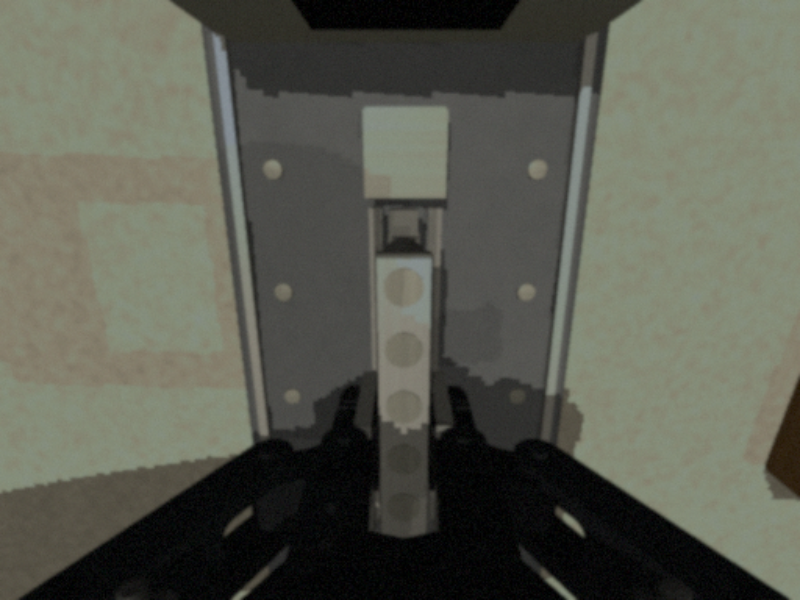

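The strip (u 377–432) is centred on the stop plate (363–448) with its toe just clear of the stop, so I can lower it.

{"method": "jog_arm", "body": {"targets": [[[0, 0.02, 0.1], [0, 0, 0], 0], [[0, 0.02, 0.2], [0, 0, 0], 0], [[0, 0.02, 0.3], [0, 0, 0], 0], [[0, 0.02, 0.4], [0, 0, 0], 0], [[0, 0.02, 0.5], [0, 0, 0], 0], [[0, 0.02, 0.5], [0, 0, 0], 0], [[0, 0.02, 0.5], [0, 0, 0], 0]]}}

```text
time: 12.68
tool_pos: [0.5709, 0.1154, 0.0559]
tool_rot: [-0.0, 0.681, 0.732, 0.002]
contact_force: [-0.5, 7.8, 2.0]
gripper_width: 0.171
grasp_force: 59.2
```

```bash
python3 -c "
from h import *
rep()"
```

```text
t 12.68 x,y,z mm -68.0 -0.8 55.9 yawerr deg 0.04 zax [ 0.0019  0.0028 -1.    ] F 7.8 -0.08 2.04
```

{"method": "jog_arm", "body": {"targets": [[[0, 0, 0.08], [0, 0, 0], 0], [[0, 0, 0.16], [0, 0, 0], 0], [[0, 0, 0.24], [0, 0, 0], 0], [[0, 0, 0.28], [0, 0, 0], 0], [[0, 0, 0.28], [0, 0, 0], 0], [[0, 0, 0.28], [0, 0, 0], 0]]}}

```text
time: 13.42
tool_pos: [0.571, 0.1154, 0.0491]
tool_rot: [-0.0, 0.681, 0.732, 0.002]
contact_force: [0.4, 7.4, 2.3]
gripper_width: 0.173
grasp_force: 59.3
```

```bash
python3 -c "
from h import *
rep()"
```

```text
t 13.43 x,y,z mm -68.0 -0.9 49.1 yawerr deg 0.03 zax [ 0.002   0.0028 -1.    ] F 7.32 -0.91 2.25
```

{"method": "jog_arm", "body": {"targets": [[[0, 0, 0.02], [0, 0, 0], 0], [[0, 0, 0.04], [0, 0, 0], 0], [[0, 0, 0.04], [0, 0, 0], 0], [[0, 0, 0.04], [0, 0, 0], 0]]}}

```text
time: 13.92
tool_pos: [0.571, 0.1154, 0.0482]
tool_rot: [-0.0, 0.681, 0.732, 0.002]
contact_force: [-0.0, 8.3, 3.6]
gripper_width: 0.177
grasp_force: 59.3
```

{"method": "jog_arm", "body": {"targets": [[[0, 0, 0.02], [0, 0, 0], 0], [[0, 0, 0.02], [0, 0, 0], 0], [[0, 0, 0.02], [0, 0, 0], 0]]}}

```text
time: 14.3
tool_pos: [0.571, 0.1154, 0.0479]
tool_rot: [-0.0, 0.681, 0.732, 0.002]
contact_force: [-0.9, 8.4, 4.0]
gripper_width: 0.175
grasp_force: 59.5
```

{"method": "jog_arm", "body": {"targets": [[[0.08, 0, 0], [0, 0, 0], 0], [[0.16, 0, 0], [0, 0, 0], 0], [[0.24, 0, 0], [0, 0, 0], 0], [[0.32, 0, 0], [0, 0, 0], 0], [[0.4, 0, 0], [0, 0, 0], 0], [[0.4, 0, 0], [0, 0, 0], 0], [[0.4, 0, 0], [0, 0, 0], 0]]}}

```text
time: 15.18
tool_pos: [0.5703, 0.1244, 0.0478]
tool_rot: [0.0, 0.681, 0.732, 0.001]
contact_force: [-0.4, 5.0, 4.5]
gripper_width: 0.176
grasp_force: 59.5
```

```bash
python3 -c "
from h import *
rep()"
```

```text
t 15.18 x,y,z mm -58.9 -0.9 47.8 yawerr deg 0.03 zax [ 2.e-03  9.e-04 -1.e+00] F 5.03 0.03 4.51
```

{"method": "jog_arm", "body": {"targets": [[[0.04, 0, 0], [0, 0, 0], 0], [[0.08, 0, 0], [0, 0, 0], 0], [[0.08, 0, 0], [0, 0, 0], 0], [[0.08, 0, 0], [0, 0, 0], 0]]}}

```text
time: 15.68
tool_pos: [0.5703, 0.126, 0.0479]
tool_rot: [0.001, 0.681, 0.732, 0.001]
contact_force: [-0.7, 2.7, 5.1]
gripper_width: 0.174
grasp_force: 59.6
```

{"method": "jog_arm", "body": {"targets": [[[0.04, 0, 0], [0, 0, 0], 0], [[0.04, 0, 0], [0, 0, 0], 0], [[0.04, 0, 0], [0, 0, 0], 0]]}}

```text
time: 16.05
tool_pos: [0.5702, 0.1265, 0.0478]
tool_rot: [0.001, 0.681, 0.732, 0.0]
contact_force: [-0.2, 2.6, 6.0]
gripper_width: 0.18
grasp_force: 59.6
```

{"method": "jog_arm", "body": {"targets": [[[0.05, 0, 0], [0, 0, 0], 0], [[0.05, 0, 0], [0, 0, 0], 0], [[0.05, 0, 0], [0, 0, 0], 0]]}}

```text
time: 16.42
tool_pos: [0.5702, 0.1266, 0.0479]
tool_rot: [0.002, 0.681, 0.732, -0.0]
contact_force: [-1.5, -2.1, 6.9]
gripper_width: 0.175
grasp_force: 59.7
```

```bash
python3 - <<'E'
from h import *
st=rep();c=cam("wrist",st);im,d=grab_frame("wrist");P=pts(c,d)
cv2.imwrite("pics/w5.png",cv2.resize(im[60:300,130:380,::-1],(750,720))[:600])
a=np.radians(YAW);ex=np.array([np.cos(a),np.sin(a)]);ey=np.array([-ex[1],ex[0]])
x=(P[:,:,:2]-o)@ex;y=(P[:,:,:2]-o)@ey;h=P[:,:,2]
m=(abs(y)<.03)&(h>.068)&(h<.085)&(x<.05)&(x>-.06);m[:,:230]=0;m[:,285:]=0;m[270:]=0
print(m.sum(),x[m].max()*1e3,np.median(h[m]),np.polyfit(x[m],h[m],1))
k=(abs(y)<.04)&(x>-.01)&(x<.05)&(h>.038)&(h<.05);print("stop",k.sum(),np.percentile(y[k]*1e3,[2,98]),np.percentile(x[k]*1e3,[2,98]))
E
```

```text
t 16.43 x,y,z mm -56.7 -1.0 47.9 yawerr deg 0.03 zax [ 0.002 -0.003 -1.   ] F -1.97 1.61 6.95
4175 -0.14791372627125557 0.07352031029094809 [-0.02218314  0.07300453]
stop 3944 [-13.90882952  14.8427852 ] [-6.67452039 29.0200511 ]
```

View pics/w5.png

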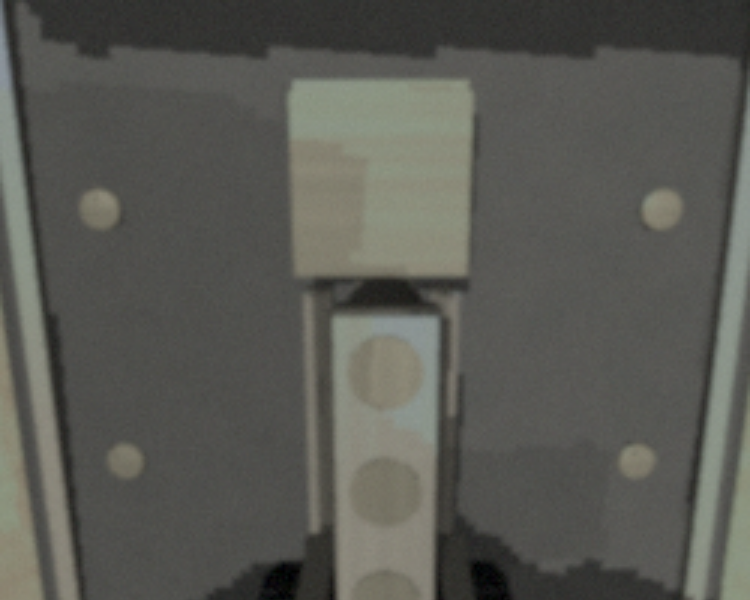

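The strip has stopped moving, the force has reversed, and the nose reads at x≈0, so it is home. I release it and back straight up.

{"method": "jog_arm", "body": {"targets": [[[0, 0, 0], [0, 0, 0], 30], [[0, 0, 0], [0, 0, 0], 45], [[0, 0, 0], [0, 0, 0], 50], [[0, 0, 0], [0, 0, 0], 50], [[0, 0, -0.3], [0, 0, 0], 50], [[0, 0, -1], [0, 0, 0], 50], [[0, 0, -2.5], [0, 0, 0], 50], [[0, 0, -4.5], [0, 0, 0], 50]]}}

```text
time: 17.48
tool_pos: [0.5684, 0.1282, 0.1605]
tool_rot: [-0.0, 0.681, 0.732, -0.001]
contact_force: [1.1, 0.2, -0.2]
gripper_width: 0.503
grasp_force: 0.0
```

{"method": "jog_arm", "body": {"targets": [[[0, 0, -2.4], [0, 0, 0], 50], [[0, 0, -4.8], [0, 0, 0], 0], [[0, 0, -5.8], [0, 0, 0], 0], [[-1, 0, -5.8], [0, 0, 0], 0], [[-3, 0, -5.8], [0, 0, 0], 0], [[-5, 0, -5.8], [0, 0, 0], 0], [[-6.3, 0, -5.8], [0, 0, 0], 0], [[-6.3, 0, -5.8], [0, 0, 0], 0]]}}

```text
time: 18.48
tool_pos: [0.5805, -0.0308, 0.3057]
tool_rot: [0.001, 0.682, 0.731, 0.0]
contact_force: [1.1, 0.3, 0.3]
gripper_width: -0.0
grasp_force: 0.0
```

{"method": "jog_arm", "body": {"targets": [[[0, 0, 0], [0, 0, 0], 0], [[0, 0, 0], [0, 0, 0], 0]]}}

```text
time: 18.73
tool_pos: [0.5804, -0.0278, 0.3047]
tool_rot: [0.0, 0.681, 0.733, 0.0]
contact_force: [0.4, 1.5, -0.5]
gripper_width: 0.0
grasp_force: 0.0
```

```bash
python3 - <<'E'
from h import *
rep()
im,d=grab_frame("scene");cv2.imwrite("pics/s2.png",cv2.resize(im[120:240,210:370,::-1],(800,600),interpolation=cv2.INTER_CUBIC))
E
```

```text
t 18.73 x,y,z mm -211.5 -0.1 304.7 yawerr deg 0.11 zax [ 6.e-04  1.e-04 -1.e+00] F 1.47 -0.46 -0.46
```

View pics/s2.png

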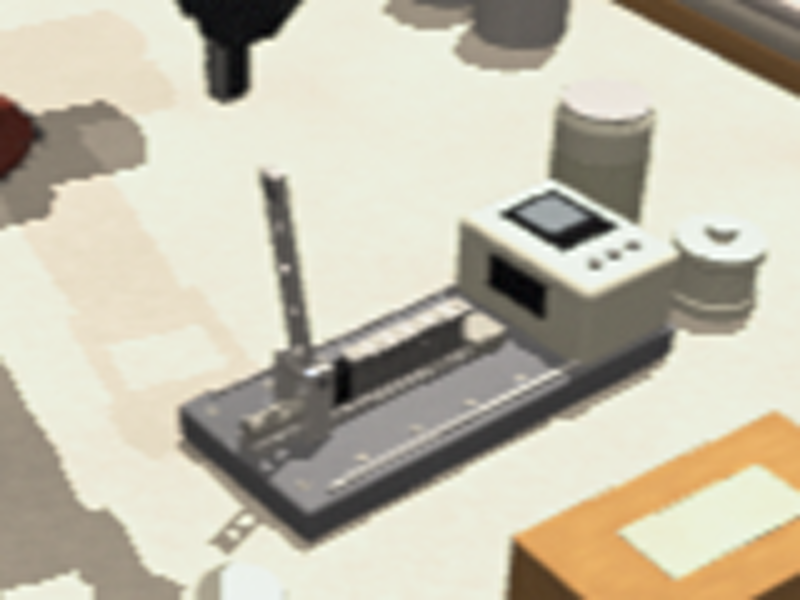

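The strip sits flat with its nose at the stop plate, and the rail is still up at (270,175). I lower the shut fingers behind the rail and push it over.

{"method": "jog_arm", "body": {"targets": [[[0, 0, 1.5], [0, 0, 0], 0], [[0, 0, 3], [0, 0, 0], 0], [[0, 0, 4], [0, 0, 0], 0], [[0, 0, 4], [0, 0, 0], 0], [[0, 0, 4], [0, 0, 0], 0]]}}

```text
time: 19.4
tool_pos: [0.5811, -0.0285, 0.2057]
tool_rot: [0.001, 0.681, 0.732, 0.001]
contact_force: [-0.1, -0.1, 0.0]
gripper_width: -0.001
grasp_force: 0.0
```

{"method": "jog_arm", "body": {"targets": [[[0.4, 0, 0], [0, 0, 0], 0], [[0.8, 0, 0], [0, 0, 0], 0], [[1.2, 0, 0], [0, 0, 0], 0], [[1.6, 0, 0], [0, 0, 0], 0], [[2.1, 0, 0], [0, 0, 0], 0], [[2.6, 0, 0], [0, 0, 0], 0], [[3.1, 0, 0], [0, 0, 0], 0], [[3.6, 0, 0], [0, 0, 0], 0]]}}

```text
time: 20.4
tool_pos: [0.5735, 0.0618, 0.2034]
tool_rot: [-0.0, 0.681, 0.732, -0.001]
contact_force: [1.0, -0.7, 0.2]
gripper_width: -0.0
grasp_force: 0.4
```

```bash
cat > rail.py <<'E'
from h import *
rep()
a=np.radians(YAW);ex=np.array([np.cos(a),np.sin(a)]);ey=np.array([-ex[1],ex[0]])
c=cam("top");im,d=grab_frame("top");P=pts(c,d)
for n in("scene",):
    c=cam(n);im,d=grab_frame(n);P=pts(c,d)
    x=(P[:,:,:2]-o)@ex;y=(P[:,:,:2]-o)@ey;h=P[:,:,2]
    m=(abs(y)<.012)&(x>-.3)&(x<.05)&(h>.07)&(h<.26);Q=np.c_[x[m],h[m]]*1e3
    r=np.hypot(Q[:,0]+150,Q[:,1]-80);k=(r>40)&(r<168);th=np.arctan2(Q[k,1]-80,Q[k,0]+150);print(k.sum(),np.percentile(th,[10,25,50,75,90]).round(3))
E
python3 rail.py
```

```text
t 20.4 x,y,z mm -121.6 0.4 203.4 yawerr deg 0.04 zax [-1.4e-03 -1.0e-04 -1.0e+00] F -0.75 -0.91 0.23
322 [-0.073 -0.038  1.241  1.295  1.434]
```

{"method": "jog_arm", "body": {"targets": [[[0.5, 0, 0.1], [0, 0, 0], 0], [[0.98, 0, 0.22], [0, 0, 0], 0], [[1.43, 0, 0.41], [0, 0, 0], 0], [[1.86, 0, 0.62], [0, 0, 0], 0], [[2.3, 0, 0.88], [0, 0, 0], 0], [[2.7, 0, 1.18], [0, 0, 0], 0], [[3.08, 0, 1.52], [0, 0, 0], 0], [[3.44, 0, 1.88], [0, 0, 0], 0]]}}

```text
time: 21.5
tool_pos: [0.5677, 0.1473, 0.1565]
tool_rot: [-0.0, 0.681, 0.732, -0.0]
contact_force: [0.1, -1.2, 0.3]
gripper_width: 0.003
grasp_force: 0.3
```

```bash
python3 rail.py
```

```text
t 21.5 x,y,z mm -35.9 0.0 156.5 yawerr deg 0.03 zax [-1.e-04  1.e-04 -1.e+00] F -1.18 0.03 0.34
336 [-0.073 -0.034  0.546  0.613  0.796]
```

{"method": "jog_arm", "body": {"targets": [[[0.27, 0, 0.34], [0, 0, 0], 0], [[0.52, 0, 0.68], [0, 0, 0], 0], [[0.7, 0, 1.0], [0, 0, 0], 0], [[0.88, 0, 1.34], [0, 0, 0], 0], [[1.0, 0, 1.66], [0, 0, 0], 0], [[1.1, 0, 2.0], [0, 0, 0], 0], [[1.2, 0, 2.3], [0, 0, 0], 0], [[1.2, 0, 2.4], [0, 0, 0], 0]]}}

```text
time: 22.6
tool_pos: [0.5653, 0.1767, 0.0964]
tool_rot: [-0.0, 0.681, 0.732, -0.0]
contact_force: [0.2, 0.3, -0.2]
gripper_width: 0.002
grasp_force: 0.2
```

{"method": "jog_arm", "body": {"targets": [[[0, 0, 0.15], [0, 0, 0], 0], [[0, 0, 0.3], [0, 0, 0], 0], [[0, 0, 0.45], [0, 0, 0], 0], [[0, 0, 0.5], [0, 0, 0], 0], [[0, 0, 0.5], [0, 0, 0], 0]]}}

```text
time: 23.22
tool_pos: [0.5655, 0.1765, 0.0845]
tool_rot: [-0.0, 0.681, 0.732, -0.0]
contact_force: [0.4, 0.5, 0.7]
gripper_width: 0.001
grasp_force: 0.0
```

```bash
python3 rail.py
```

```text
t 23.23 x,y,z mm -6.6 0.1 84.5 yawerr deg 0.03 zax [-3.e-04 -1.e-04 -1.e+00] F 0.49 -0.48 0.67
284 [-0.053  0.003  0.061  0.353  0.572]
```

{"method": "jog_arm", "body": {"targets": [[[0, 0, 0.04], [0, 0, 0], 0], [[0, 0, 0.08], [0, 0, 0], 0], [[0, 0, 0.08], [0, 0, 0], 0]]}}

```text
time: 23.7
tool_pos: [0.5659, 0.1766, 0.0835]
tool_rot: [0.0, 0.681, 0.732, 0.0]
contact_force: [-1.8, -1.0, 5.1]
gripper_width: -0.002
grasp_force: 2.4
```

{"method": "jog_arm", "body": {"targets": [[[0, 0, 0.04], [0, 0, 0], 0], [[0, 0, 0.04], [0, 0, 0], 0], [[0, 0, 0.04], [0, 0, 0], 0]]}}

```text
time: 24.08
tool_pos: [0.566, 0.1766, 0.0833]
tool_rot: [0.0, 0.681, 0.732, 0.0]
contact_force: [-4.4, -1.8, 8.6]
gripper_width: -0.001
grasp_force: 4.6
```

{"method": "jog_arm", "body": {"targets": [[[0, 0, -0.4], [0, 0, 0], 0], [[0, 0, -1.5], [0, 0, 0], 0], [[0, 0, -3.5], [0, 0, 0], 0], [[0, 0, -5.5], [0, 0, 0], 0], [[0, 0, -7], [0, 0, 0], 0], [[0, 0, -7], [0, 0, 0], 0], [[0, 0, -7], [0, 0, 0], 0]]}}

```text
time: 24.95
tool_pos: [0.5652, 0.1765, 0.2555]
tool_rot: [-0.0, 0.681, 0.732, -0.001]
contact_force: [-0.2, 0.3, -0.6]
gripper_width: -0.0
grasp_force: 0.0
```

```bash
python3 - <<'E'
from h import *
st=rep();c=cam("wrist",st);im,d=grab_frame("wrist");P=pts(c,d)
a=np.radians(YAW);ex=np.array([np.cos(a),np.sin(a)]);ey=np.array([-ex[1],ex[0]])
x=(P[:,:,:2]-o)@ex;y=(P[:,:,:2]-o)@ey;h=P[:,:,2]
m=(abs(y)<.009)&(x>-.13)&(x<.016)&(h>.078)&(h<.1);p=np.polyfit(x[m],h[m],1);print(m.sum(),p,np.polyval(p,[-.13,0.005]))
m=(abs(y)<.007)&(x>-.13)&(x<.0)&(h>.07)&(h<.078);print("strip top",m.sum(),np.median(h[m]),x[m].max())
im,d=grab_frame("scene");cv2.imwrite("pics/s3.png",cv2.resize(im[120:240,210:370,::-1],(800,600),interpolation=cv2.INTER_CUBIC))
E
```

```text
t 24.95 x,y,z mm -6.6 0.5 255.5 yawerr deg 0.03 zax [-1.4e-03 -2.0e-04 -1.0e+00] F 0.33 0.15 -0.57
808 [0.00243195 0.08302058] [0.08270443 0.08303274]
strip top 409 0.07381006831973491 -0.008704216684683352
```

View pics/s3.png

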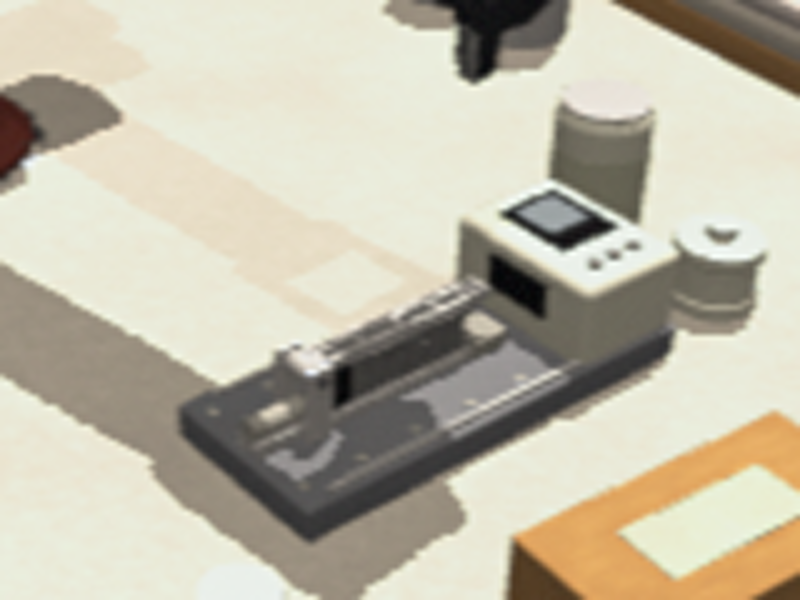

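The rail lies level over the seated strip, from (300,360) to (475,285), with a slope of 0.002 rad. The strip top is 74 mm above the table, as it should be.

```bash
python3 -c "
from plant import *
print(job_done())"
```

```text
the job is handed in; nothing more can be done
None
```

The full-length strip is home against the stop, the rail is shut to within about 0.002 rad, and nothing else on the table was touched; I handed the job in at about 25 s and no verdict came back.

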